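Blank off an instrument port and hold the leak detector to the joint

TASK

Close the open port for a leak check: lay the seal ring flat and centred on the port's round flange, then lay the large blank disc centred on top of the ring. Then draw the leak detector out of its holder, lean it over to about 45 degrees and finish while still holding it in the air, its nose pointing down and in at the edge of the seal ring from about a centimetre outside it, the detector touching nothing but your gripper. Leave the small blank and everything else on the bench where it is.

Things in the scene. Friction and masses are not known exactly. Their poses are not given: they have to be found in the camera images.
- port: fixed inlet module: a flat white box 110 x 110 x 30 with a steel neck (36 diameter) rising from its middle to a round flange, 60 diameter, 8 thick, whose flat top is 60 above the table. Origin: centre of the underside, z up. Placed anywhere in a 80 x 100 area, turned a little (all sizes in mm).
- port_top (a point): centre of the flange's flat top (60 above the table); axes as the port's (all sizes in mm).
- seal: black rubber seal ring, rigid, lying flat on the table: 54 outer diameter, 30 hole, 12 thick, about 30 g. Origin: centre of the underside, z up. Lies in any of three places, with the two blanks in the others, about 140 apart (all sizes in mm).
- blank: large blank: plain flat steel disc without a hole, 54 diameter, 12 thick, about 200 g, lying flat on the table. Origin: centre of the underside, z up (all sizes in mm).
- small_blank: small blank for another port: the same steel disc but 36 diameter, 12 thick. Not needed; leave it. Origin: centre of the underside (all sizes in mm).
- holder: fixed grey upright holder, foot 100 x 90 x 6, sleeve 52 (along its x) x 42 (along its y) outside, open at the top 80 above the table. Inside, the detector's handle stands with 2 play all round in a pocket 25 deep, on a ledge 55 above the table, with its nose hanging through a 17 x 17 opening. It is drawn straight up; the nose is clear of the sleeve when raised by 70. Origin: centre of the underside, z up (all sizes in mm).
- detector: hand-held leak detector, about 220 g, standing upright nose down in the holder. Handle: white box 38 (its x) x 28 (its y) x 120 long (its z) with dark grip strips on the two faces that are 28 apart; below it a thin steel nose, 8 diameter, 45 long. Origin: centre of the handle's nose-side end; z runs up the handle away from the nose. In the holder the origin is 55 above the table and the handle's top 175 above it; the handle's x and y are along the holder's (all sizes in mm).
- detector_nose (a point): tip of the nose, 45 below the detector's origin along its z (all sizes in mm).
- detector_tail (a point): middle of the handle's other end, 120 from the origin along the detector's z (all sizes in mm).
- coil: a round coil of metal column tubing, 145 across, 18 high; leave it. Origin: centre of the underside (all sizes in mm).
- flask: a capped clear glass jar, 48 diameter, 90 high; leave it. Origin: centre of the underside (all sizes in mm).
- cap: a loose screw cap, 38 diameter, 20 high; leave it. Origin: centre of the underside (all sizes in mm).
- spanner: a small open spanner, 130 long, flat on the table; leave it. Origin: on it (all sizes in mm).
- tin: a metal tin, 48 diameter, 40 high; leave it. Origin: centre of the underside (all sizes in mm).
- vial: a small capped vial, 22 diameter, 45 high; leave it. Origin: centre of the underside (all sizes in mm).
Mind the look-alikes: they are no part of the job. What is shaped like the detector but purple or red is not meant.

How it is judged:
On the way, in this order (a step that is already met when the one before it is completed fails the run):
1. the seal ring lies flat and centred on the flange, let go (horizontal distance between seal and port_top below 0.006 m and z of seal in the frame of port_top between -0.003 and 0.004 m and angle between seal's own z axis and vertical below 0.08 rad and contact force between the fingers and seal below 0.1 N and linear speed of seal below 0.03 m/s), for 0.2 s.
2. the large blank lies flat and centred on the seal ring, let go (horizontal distance between seal and port_top below 0.006 m and z of seal in the frame of port_top between -0.003 and 0.004 m and angle between each of seal, blank's own z axis and vertical below 0.08 rad and horizontal distance between blank and port_top below 0.008 m and horizontal distance between blank and seal below 0.007 m and z of blank in the frame of seal between 0.009 and 0.016 m and contact force between the fingers and blank below 0.1 N and linear speed of blank below 0.03 m/s), for 0.2 s.
3. the detector is drawn right out of the holder, its nose above the holder's rim (z of detector_nose in the frame of holder above 0.078 m and contact force between the fingers and detector above 1 N), for 0.1 s.
At the end, for the whole second after the job is handed in: Ring flat on flange within 6 mm of centre, blank on it within 7 mm, both free. Detector held still by fingers only, leaning 30-60 deg nose down; tip 27-50 mm from flange axis, 6 mm below to 22 mm above flange top; tail outward (over 105 mm from axis, 50 mm above flange) (horizontal distance between seal and port_top below 0.006 m and z of seal in the frame of port_top between -0.003 and 0.004 m and angle between each of seal, blank's own z axis and vertical below 0.08 rad and horizontal distance between blank and port_top below 0.008 m and horizontal distance between blank and seal below 0.007 m and z of blank in the frame of seal between 0.009 and 0.016 m and contact force between the fingers and seal below 0.1 N and contact force between the fingers and blank below 0.1 N and angle between detector's own z axis and vertical between 0.52 and 1.05 rad and horizontal distance between detector_nose and port_top between 0.027 and 0.05 m and z of detector_nose in the frame of port_top between -0.006 and 0.022 m and horizontal distance between detector_tail and port_top above 0.105 m and z of detector_tail in the frame of port_top above 0.05 m and contact force between the fingers and detector above 1.5 N and linear speed of detector below 0.03 m/s and angular speed of detector below 0.2 rad/s and contact force between detector and port below 0.05 N and contact force between detector and seal below 0.05 N and contact force between detector and blank below 0.05 N and contact force between detector and holder below 0.05 N); the arm keeps its last pose, push and grip.
It fails at once if a bystander is displaced by more than 25 mm (distance of any of small_blank, coil, flask, cap, spanner, tin, vial from where it was at the start of the episode above 0.025 m).
It fails at once if the detector is jabbed hard against the port or the stack (contact force between detector and port above 10 N or contact force between detector and seal above 10 N or contact force between detector and blank above 10 N).
It also fails if it takes over 64 s, if anything falls off the work surface, if the arm or the gripper's body presses on something with over 40 N, if the wrist force passes 120 N, or if a joint passes its speed limit or range.

ROBOT

A 6-joint arm with a two-finger parallel gripper is mounted at the origin on the work surface. World frame = base frame: x ahead of the robot, y to its left, z up, the work surface at z = 0. Lengths are in m, angles in rad, forces in N, time in s.
With the tool pointing down it reaches from about 0.375 to 0.9 m from the base axis. Payload 3.1 kg.
Tool frame: the origin (TCP) lies at the very end of the fingers, on their centre line; the grasp point (between the pads) lies 19 mm behind it; z points along the fingers, y is the direction in which the jaws open and shut (so a half turn about z gives the same grasp; the last joint's range is limited). The gripper opens to 85 mm and grips with 20 to 120 N. Pads are 22 mm wide; open, the fingers measure 114 mm over their backs; the gripper's body (76 mm by 85 mm) begins 54 mm behind the grasp point. The pads swing forward as they close: fully open they stand 13 mm farther back than shut.
Start: joints at [-1.329, 0.527, 1.433, -0, 1.181, -0.178], TCP at [0.255, -0.571, 0.231] pointing down, gripper open.
Joint ranges: [-3.08, 3.08], [-0.75, 2.2], [0.22, 2.44], [-1.43, 4.57], [0, 2.65], [-2.85, 2.85]. Speed limits (rad/s): [2.79, 2.79, 3.14, 3.14, 3.14, 3.14].

INTERFACE

Orientations are given as a unit quaternion [x, y, z, w].
In Python, from station import manip gives the robot as it stands. The module is installed in compiled form; this text tells all that it offers.
- The arm moves only by the tool send_rows, never from a script. Its argument "commands" is a list of rows, each an object with "delta_pos": the shift along the world's x, y, z in cm, a list of three; "yaw": the turn about the world's z in rad. A call has 1 to 10 rows; each row shifts and turns the pose as measured when the row begins; what a row does not reach is not made up. A row lasts 1/8 s, in which the tool goes at most 62.5 mm and 10.7 degrees, less where a joint would pass 70% of its speed; a pose out of reach is approached as far as the arm can. A call is refused whole if a number of a shift passes 6.25 or a number of a turn 0.188, either way. A call with a gripper value outside its range is refused whole. "grip" is the closure, from -1 (fully open) to 1 (shut), set as the call begins (left out, the last holds). The fingers move at their own pace and stop on an object; "force" is the grip in N (left out, the last holds). Time passes only in rows, so rows that do not move let the fingers close. It gives the time, the measured TCP pose, the force and the opening at its end, in the units of the state.
- manip.sense(): the state, without advancing time (a new reading comes with each control period).
- manip.snapshot(name): name is "scene" or "top"; returns the picture (420x560x3 uint8, blue, green, red); there is no depth.
- manip.get_calibration(name): a dict with "fx", "fy", "cx", "cy" (pixels), "world_to_cam" (4x4, takes a point from world to camera coordinates). Camera axes: x right, y down, z forward; pixel columns grow to the right and rows downward; lengths in m; the calibration is good to about 2 mm. A picture is of the moment at which its call begins. get_calibration takes no time and is no camera call.
- manip.sign_off(): hands the job in, once; it reports no verdict.
The state is a dict: "t": time; "q": joint angles; "qd": joint speeds; "tau": joint torques, N m; "tcp_pos": TCP position; "tool_rot": TCP orientation; "force": force on the tool from outside, world axes, zero at the start; "ft_torque": the same for the moment, N m; "finger_gap": opening from 0.0 (shut) to 1.0 (fully open).
Only numpy, scipy, OpenCV 4.12 (cv2) and the standard library are available. Lean on these libraries where they do the work, as an engineer would, in place of code of your own. Each camera call takes 0.05 s, during which the arm holds its last target. There are 200 camera calls.

## Working session

There is one attempt and no reset: what is moved stays moved. The work goes in short steps, Python scripts to look and compute and a tool call to move; the robot and the scene stay as the last step left them, time stands still between calls to the robot, and variables do not carry over. Pictures are saved under pics/ and viewed, about 8 in all and at most 12, crops included, and the job is handed in when it is done.

Besides the shell and the picture viewer there is one more tool, called after "Call:" as name([rows], argument=value, ...), one row to a line, values as JSON. send_rows: Moves the arm, as the interface text tells. Its arguments: {"type":"object","properties":{"commands":{"type":"array","items":{"type":"object","properties":{"delta_pos":{"type":"array","items":{"type":"number"}},"yaw":{"type":"number"}}}},"grip":{"type":"number"},"force":{"type":"number"}},"required":["commands"]}

```bash
mkdir -p pics; cat > h.py <<'E'
import numpy as np, cv2
from station import manip
def snap(n,f):
    im=manip.snapshot(n); cv2.imwrite('pics/'+f,im); return im
def ray(n,u,v):
    c=manip.get_calibration(n); T=np.array(c['world_to_cam']); R=T[:3,:3]; o=-R.T@T[:3,3]
    return o, R.T@np.array([(u-c['cx'])/c['fx'],(v-c['cy'])/c['fy'],1])
def onz(n,u,v,z):
    o,d=ray(n,u,v); return o+d*(z-o[2])/d[2]
def proj(n,p):
    c=manip.get_calibration(n); T=np.array(c['world_to_cam']); q=T[:3,:3]@np.array(p)+T[:3,3]
    return np.array([c['fx']*q[0]/q[2]+c['cx'],c['fy']*q[1]/q[2]+c['cy']])
E
python3 - <<'E'
from h import *
for n in('scene','top'):
    snap(n,n+'0.png'); o,d=ray(n,280,210); print(n,o,d,manip.get_calibration(n)['fx'])
print(manip.sense())
E
```

```text
scene [1.00408038 0.69382984 1.10286759] [-0.31958176 -0.55342791 -0.76938917] 484.83164207850376
top [ 0.48041164 -0.00948045  1.16650649] [ 0.10503833 -0.01358966 -0.99445987] 419.87659546021945
{'t': 0.1, 'q': array([-1.32948492e+00,  5.28381045e-01,  1.43379297e+00, -1.99676601e-05,
        1.18141312e+00, -1.78545757e-01]), 'qd': array([-0.00025333, -0.00197339, -0.0034609 , -0.00124875,  0.00101441,
        0.00040331]), 'tau': array([ 1.65540951e-04, -4.43303311e+01, -1.78586644e+01, -2.67777577e-04,
        3.88905595e-03,  2.74486302e-05]), 'tcp_pos': array([ 0.2546047 , -0.57006969,  0.23042068]), 'tool_rot': array([ 9.78044522e-01,  2.08393663e-01, -4.05192950e-05, -9.96461783e-04]), 'force': array([ 0.50131662,  0.07920855, -0.73720165]), 'ft_torque': array([-0.01026458,  0.02389766, -0.03424234]), 'finger_gap': 0.9994778924836978}
```

View pics/scene0.png

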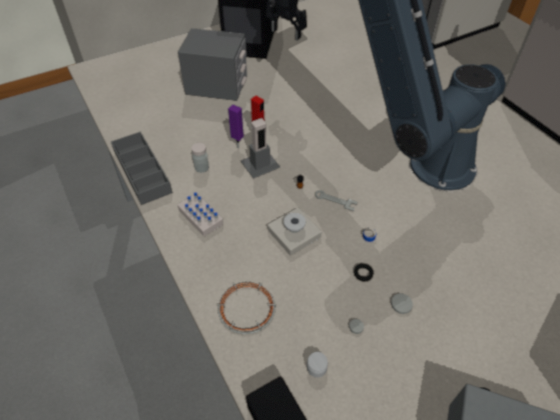

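View pics/top0.png

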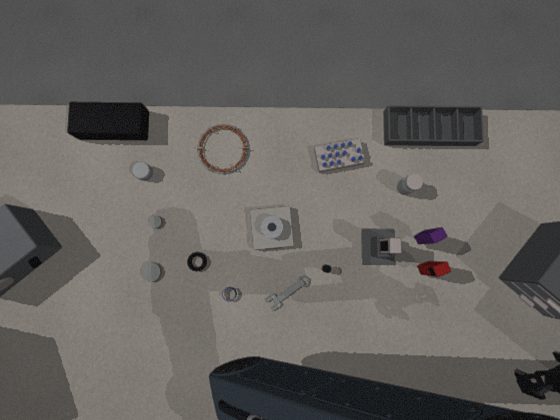

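Scene view: ring (363,272), large disc (401,303), small disc (356,326), port (295,225), white detector (260,135). In the top view, these could be confused:
- **Seal:** the black ring (198,262), not the blue-rimmed cap (231,294).
- **Blank:** the larger disc (151,271), not the small one (155,222) or the tin (142,171).
- **Detector:** white (390,246), not purple (431,236) or red (434,269).

I'll measure these and check them in one crop.

```bash
python3 - <<'E'
from h import *
t=cv2.imread('pics/top0.png'); s=cv2.imread('pics/scene0.png')
a=cv2.resize(t[195:310,120:300],None,fx=4,fy=4,interpolation=2)[:, :720]
b=cv2.resize(t[215:285,345:455],None,fx=3,fy=3,interpolation=2)
d=cv2.resize(s[85:180,220:320],None,fx=2.2,fy=2.2,interpolation=2)
out=np.zeros((600,800,3),np.uint8)
a=cv2.resize(t[200:305,130:300],None,fx=4,fy=3.2,interpolation=2)
out[:336,:680]=a; out[345:345+b.shape[0],:b.shape[1]]=b; out[345:345+d.shape[0],360:360+d.shape[1]]=d
cv2.imwrite('pics/crop1.png',out)
g=cv2.cvtColor(t,cv2.COLOR_BGR2GRAY); hsv=cv2.cvtColor(t,cv2.COLOR_BGR2HSV)
def comp(mask,x0,y0,x1,y1,amin=30):
    m=np.zeros_like(g); m[y0:y1,x0:x1]=mask[y0:y1,x0:x1]
    n,l,st,c=cv2.connectedComponentsWithStats(m)
    return [(st[i],c[i],l==i) for i in range(1,n) if st[i][4]>amin]
print('ring')
for st,c,_ in comp((g<45).astype(np.uint8)*255,180,245,216,280): print(st,c, onz('top',*(st[:2]+(st[2:4]-1)/2),.012))
print('g rows port',g[227,240:310],g[205:252,272])
print('blank',g[271,135:168],g[255:290,151]); print('holder',g[262,355:400],g[225:270,370])
E
```

```text
ring
[188 252  19  19 183] [196.90163934 261.25136612] [0.46057274 0.19991389 0.012     ]
g rows port [125 121 123 128 132 133 120 115 117 117 114 103 130 130 132 118 114 120
 110 116 125 135 133 136 132 134 133  90  57  53  54  52  55  53  52  53
 107 127 132 127 130 131 134  97  91  91  92  91  91  92  91  98  79  85
  82  84  89  81  87  88 128 134 131 132 124 127 125 128 130 127] [116 113 107 125 133 134 132 131 134 130 122 128 134 133 131 131 134 102
  58  48  54  53  55  52  44  52 105 130 129 133 138 135 133 116 123 131
 131 127 133 132 131 134 117  72  73  87 119]
blank [121 126 124 131 127 111 112 116 114 119 118 118 113 113 116 117 106 104
 103 103 100  98 105 102 105  59  59  75  73  74 107 115 116] [117 117 118 116 120 113 101 104 107 113 106 105 105 105 103 105 106 108
 104 107 103 107 106 105 111 115 112 114 117 118 115 113 116 117 116]
holder [114 114 113 111 112 112 117  75  67  68  71  66  70  62  67  73  80  74
  76  79  73  79  71  76  74  75  75  77  77  77  75  76  74  72  79  78
  76  74  75  63  73 113 119 109 104] [128 133 133 105  73  69  66  68  66  64  67  66  64  60  61  62  60  62
  59  64  62  55  63  56  66  60  62  58  61  63  63  73  71  65  72  72
  76  73  67  69 114 120 114 117 114]
```

View pics/crop1.png

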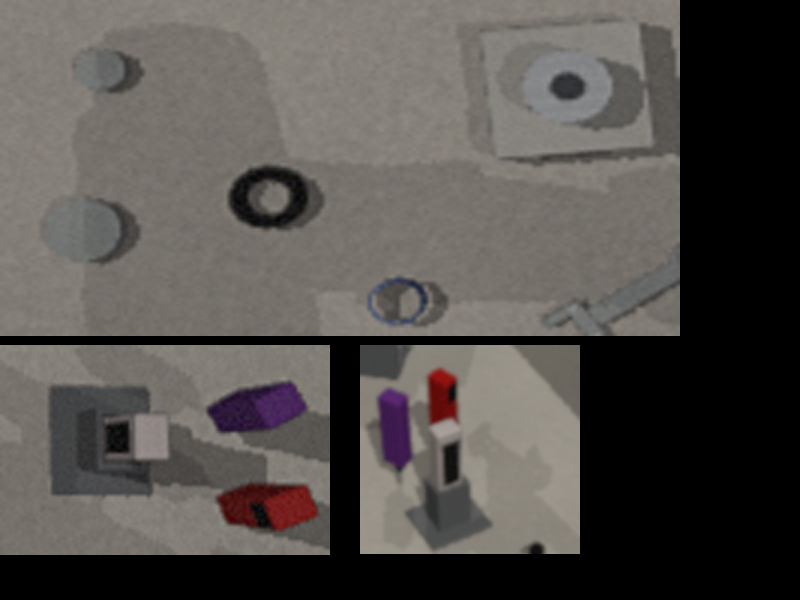

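The crop confirms the choices: black ring, the larger of the two steel discs, and the white detector with its dark strips facing ±y. Next I'll get the numbers from both views.

```bash
python3 - <<'E'
from h import *
def m(n,f,box,z,kind):
    im=cv2.GaussianBlur(cv2.imread('pics/'+f),(3,3),0).astype(int); x0,y0,x1,y1=box
    b,g,r=im[...,0],im[...,1],im[...,2]; gr=im.mean(2)
    k={'steel':(b-r>2)&(gr>60),'dark':gr<45,'white':gr>145,'grey':(gr<95)}[kind]
    q=np.zeros(k.shape,np.uint8); q[y0:y1,x0:x1]=k[y0:y1,x0:x1]
    q=cv2.morphologyEx(q,cv2.MORPH_OPEN,np.ones((2,2)))
    c=max(cv2.findContours(q,0,2)[0],key=cv2.contourArea)
    h=cv2.convexHull(c)[:,0]; M=cv2.moments(h); u=(M['m10']/M['m00'],M['m01']/M['m00'])
    P=np.array([onz(n,*p,z)[:2] for p in h]); (cx,cy),(w,hh),an=cv2.minAreaRect(P.astype(np.float32)*1000)
    print(n,kind,z,np.round(u,1),'c',np.round(onz(n,*u,z)[:2]*1000,1),'rect',np.round([cx,cy,w,hh,an],1))
m('top','top0.png',(250,208,295,248),.06,'steel')
m('scene','scene0.png',(275,205,320,240),.06,'steel')
m('top','top0.png',(137,257,168,284),.012,'steel')
m('scene','scene0.png',(385,288,418,318),.012,'steel')
m('top','top0.png',(182,247,214,277),.012,'dark')
m('scene','scene0.png',(345,258,380,286),.012,'dark')
m('top','top0.png',(388,232,404,257),.175,'white')
m('scene','scene0.png',(245,105,275,130),.175,'white')
t=cv2.imread('pics/top0.png'); print(t[228:266,395].mean(1).astype(int)); print(t[246,375:410].mean(1).astype(int))
print(t[227,250:295])
E
```

```text
top steel 0.06 [272.5 227.6] c [550.3  -5.2] rect [ 5.508e+02 -5.200e+00  5.020e+01  5.010e+01  5.000e-01]
scene steel 0.06 [295.5 221.9] c [555.    1.5] rect [555.2   1.7  14.1  13.7  59.2]Traceback (most recent call last):
  File "<stdin>", line 14, in <module>
  File "<stdin>", line 8, in m
ValueError: max() iterable argument is empty
```

```bash
python3 - <<'E'
from h import *
def m(n,f,box,z,th,white=False):
    im=cv2.GaussianBlur(cv2.imread('pics/'+f),(3,3),0).astype(int); x0,y0,x1,y1=box
    br=im[...,0]-im[...,2]; gr=im.mean(2)
    k=(gr>th) if white else ((br>th) if th<30 else gr<th)
    q=np.zeros(k.shape,np.uint8); q[y0:y1,x0:x1]=k[y0:y1,x0:x1]
    cs=cv2.findContours(q,0,2)[0]
    if not cs: print(n,th,'none',br[y0:y1,x0:x1].max()); return
    h=cv2.convexHull(max(cs,key=cv2.contourArea))[:,0]
    P=np.array([onz(n,*p,z)[:2] for p in h]).astype(np.float32)*1000
    M=cv2.moments(P.reshape(-1,1,2)); c=(M['m10']/M['m00'],M['m01']/M['m00']); (cx,cy),(w,hh),an=cv2.minAreaRect(P)
    print(n,th,'c',np.round(c,1),'rect',np.round([cx,cy,w,hh,an],1))
for th in(-5,-2,1):
  m('top','top0.png',(250,208,295,248),.06,th); m('scene','scene0.png',(275,205,320,240),.06,th)
for th in(-12,-8,-5,-2):
  m('top','top0.png',(137,257,168,284),.012,th); m('scene','scene0.png',(385,288,418,318),.012,th)
for th in (50,65):
  m('top','top0.png',(182,247,214,277),.012,th); m('scene','scene0.png',(345,258,380,286),.012,th)
for th in(135,150):
  m('top','top0.png',(389,232,404,257),.175,th,True); m('scene','scene0.png',(245,105,275,128),.175,th,True)
t=cv2.imread('pics/top0.png'); print(t[228:266,395].mean(1).astype(int)); print(t[246,375:410].mean(1).astype(int))
E
```

```text
top -5 c [552.2  -3.3] rect [ 5.521e+02 -2.500e+00  5.810e+01  6.070e+01  5.000e-01]
scene -5 c [558.1  -0.9] rect [558.4  -0.6  62.9  55.1  59.9]
top -2 c [553.1  -3.4] rect [ 5.534e+02 -3.800e+00  5.550e+01  5.810e+01  5.000e-01]
scene -2 c [558.1  -1.1] rect [ 5.584e+02 -5.000e-01  5.600e+01  4.970e+01  5.980e+01]
top 1 c [552.8  -2.9] rect [552.5  -2.7  54.2  53.4  72. ]
scene 1 c [555.1  -4.2] rect [554.9  -4.4  22.3  18.8  87.2]
top -12 c [434.  319.3] rect [435.4 321.1  69.9  82.8   0.5]
scene -12 c [436.4 325.2] rect [437.1 325.4  62.1  55.4  50.2]
top -8 c [430.9 321.2] rect [431.3 320.   51.1  62.9   0.5]
scene -8 c [436.9 325.9] rect [437.3 326.1  55.1  50.3  51.7]
top -5 c [431.1 323.6] rect [431.3 323.9  51.1  54.6   0.5]
scene -5 c [436.6 325.9] rect [436.4 326.4  49.1  46.7  36. ]
top -2 c [431.2 323.8] rect [431.3 324.   45.7  49.3   0.5]
scene -2 none -2
top 50 c [459.5 199.7] rect [459.3 199.9  45.9  49.3   0.5]
scene 50 c [465.5 202.4] rect [465.7 202.8  49.7  48.2  60.2]
top 65 c [460.1 199.3] rect [460.6 199.9  48.7  54.6   0.5]
scene 65 c [465.8 202.4] rect [465.6 202.7  51.3  47.8  54.5]
top 135 c [ 503.9 -294.1] rect [ 504.5 -294.5   18.9   28.2   88.7]
scene 135 c [ 478.1 -306.7] rect [ 471.9 -305.8  114.2   53.8   35.5]
top 150 none 3
scene 150 c [ 508.7 -292.1] rect [ 508.5 -292.1   17.5   26.7   87.9]
[117 117 110 108 111 106 111 109 115 108 123 136 136 141 137 137 137 138
 138 136 139 139 139 142 126  79  61  69  70  76  74  71  72  71  73  73
  83 116]
[ 51  54  61  68  60  42  17  21  11  17  19  17  23  69  88 131 138 139
 140 137 138 136 136 136 138 130  84  85  85  85  85  89  89  80  95]
```

Call:
send_rows([
  {"delta_pos":[1.3,5,0],"yaw":-0.05},
  {"delta_pos":[1.3,5,0],"yaw":-0.05},
  {"delta_pos":[1.3,5,0],"yaw":-0.05},
  {"delta_pos":[1.3,5,0],"yaw":-0.05},
  {"delta_pos":[1.3,5,0],"yaw":-0.05},
  {"delta_pos":[1.3,5,0],"yaw":-0.05},
  {"delta_pos":[1.3,5,0],"yaw":-0.05},
  {"delta_pos":[1.3,5,0],"yaw":-0.05},
  {"delta_pos":[1.3,5,0]},
  {"delta_pos":[1.3,5,0]},
], grip=-1, force=30)

```text
validation failed for argument at $.co...
```

Call:
send_rows([
  {"delta_pos":[1.3,5.0,0.0],"yaw":-0.05},
  {"delta_pos":[1.3,5.0,0.0],"yaw":-0.05},
  {"delta_pos":[1.3,5.0,0.0],"yaw":-0.05},
  {"delta_pos":[1.3,5.0,0.0],"yaw":-0.05},
  {"delta_pos":[1.3,5.0,0.0],"yaw":-0.05},
  {"delta_pos":[1.3,5.0,0.0],"yaw":-0.05},
  {"delta_pos":[1.3,5.0,0.0],"yaw":-0.05},
  {"delta_pos":[1.3,5.0,0.0],"yaw":-0.05},
  {"delta_pos":[1.3,5.0,0.0],"yaw":0.0},
  {"delta_pos":[1.3,5.0,0.0],"yaw":0.0},
], grip=-1, force=30)

```text
t: 1.35
tcp_pos: [0.3845, -0.0578, 0.2276]
tool_rot: [1.0, -0.002, 0.0, -0.002]
force: [1.1, -0.4, 0.5]
finger_gap: 1.0
```

Call:
send_rows([
  {"delta_pos":[1.6,5.2,-1.0],"yaw":0.0},
  {"delta_pos":[1.6,5.2,-3.0],"yaw":0.0},
  {"delta_pos":[1.6,5.2,-3.0],"yaw":0.0},
  {"delta_pos":[1.6,5.2,-3.0],"yaw":0.0},
  {"delta_pos":[1.4,5.1,-3.0],"yaw":0.0},
  {"delta_pos":[0.0,0.0,-3.5],"yaw":0.0},
  {"delta_pos":[0.0,0.0,0.0],"yaw":0.0},
])

```text
t: 2.22
tcp_pos: [0.4654, 0.2104, 0.0595]
tool_rot: [1.0, 0.002, 0.004, -0.001]
force: [0.0, 0.8, -0.3]
finger_gap: 0.997
```

```bash
python3 - <<'E'
from h import *
a=snap('scene','s1.png'); b=snap('top','t1.png'); p=manip.sense()['tcp_pos']; print(p)
out=np.zeros((400,800,3),np.uint8)
us,vs=proj('scene',p).astype(int); ut,vt=proj('top',p).astype(int); print(us,vs,ut,vt)
cv2.circle(a,(us,vs),1,(0,0,255),-1);cv2.circle(b,(ut,vt),1,(0,0,255),-1)
out[:,:400]=cv2.resize(a[vs-50:vs+50,us-50:us+50],(400,400)); out[:,400:]=cv2.resize(b[vt-50:vt+50,ut-50:ut+50],(400,400))
cv2.imwrite('pics/c2.png',out)
E
```

```text
[0.46767613 0.21013089 0.06206219]
366 263 189 258
```

View pics/c2.png

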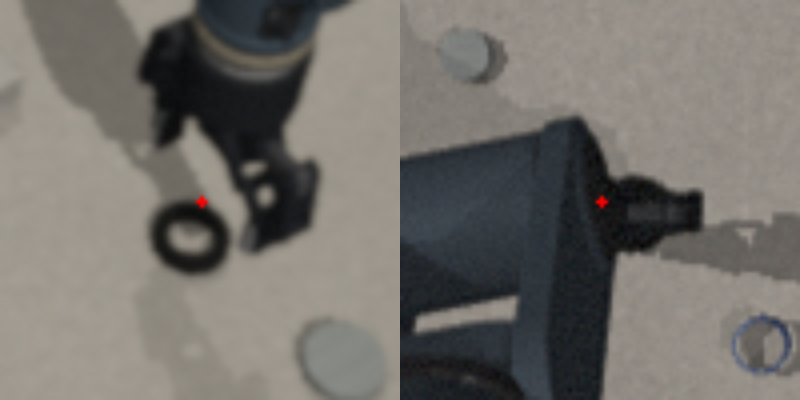

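The crops show the ring between the open fingers, slightly toward -y (scene crop centre about (190,238), so px (363,272)). I'll correct that and go down.

Call:
send_rows([
  {"delta_pos":[-0.4,-0.8,-1.0],"yaw":0.0},
  {"delta_pos":[0.0,-0.1,-1.5],"yaw":0.0},
  {"delta_pos":[0.0,0.0,-1.5],"yaw":0.0},
  {"delta_pos":[0.0,0.0,-1.0],"yaw":0.0},
  {"delta_pos":[0.0,0.0,-0.3],"yaw":0.0},
  {"delta_pos":[0.0,0.0,0.0],"yaw":0.0},
])

```text
t: 3.08
tcp_pos: [0.4655, 0.1985, 0.0086]
tool_rot: [1.0, -0.001, 0.01, -0.002]
force: [-0.1, -0.5, 0.1]
finger_gap: 1.003
```

Call:
send_rows([
  {"delta_pos":[-0.2,0.2,-0.4],"yaw":0.0},
  {"delta_pos":[0.0,0.0,-0.3],"yaw":0.0},
  {"delta_pos":[0.0,0.0,0.0],"yaw":0.0},
])

```text
t: 3.45
tcp_pos: [0.4638, 0.201, 0.0017]
tool_rot: [1.0, -0.001, 0.011, -0.002]
force: [0.1, 0.1, 0.8]
finger_gap: 0.998
```

Call:
send_rows([
  {"delta_pos":[0.0,0.0,0.0],"yaw":0.0},
  {"delta_pos":[0.0,0.0,0.0],"yaw":0.0},
  {"delta_pos":[0.0,0.0,0.0],"yaw":0.0},
  {"delta_pos":[0.0,0.0,0.0],"yaw":0.0},
], grip=1, force=30)

```text
t: 3.95
tcp_pos: [0.464, 0.2012, 0.0026]
tool_rot: [1.0, -0.001, 0.011, -0.002]
force: [0.5, -0.3, -0.1]
finger_gap: 0.613
```

Call:
send_rows([
  {"delta_pos":[0.0,0.0,1.0],"yaw":0.0},
  {"delta_pos":[0.0,0.0,3.0],"yaw":0.0},
  {"delta_pos":[0.0,0.0,4.0],"yaw":0.0},
  {"delta_pos":[0.0,0.0,4.0],"yaw":0.0},
  {"delta_pos":[1.8,-4.0,0.0],"yaw":0.0},
  {"delta_pos":[1.8,-4.0,0.0],"yaw":0.0},
  {"delta_pos":[1.8,-4.0,0.0],"yaw":0.0},
  {"delta_pos":[1.8,-4.0,0.0],"yaw":0.0},
  {"delta_pos":[1.8,-3.0,0.0],"yaw":0.0},
  {"delta_pos":[0.0,0.0,0.0],"yaw":0.0},
])

```text
t: 5.2
tcp_pos: [0.5566, 0.0053, 0.1322]
tool_rot: [1.0, 0.0, 0.015, -0.001]
force: [-0.3, 0.5, -0.1]
finger_gap: 0.618
```

```bash
python3 - <<'E'
from h import *
a=snap('scene','s2.png'); b=snap('top','t2.png'); p=manip.sense()['tcp_pos']; print(p)
us,vs=proj('scene',p).astype(int)
out=cv2.resize(a[vs-60:vs+60,us-80:us+80],(800,600),interpolation=2); print(us-80,vs-60)
cv2.imwrite('pics/c3.png',out)
E
```

```text
[0.5541382  0.00768558 0.13159576]
217 146
```

View pics/c3.png

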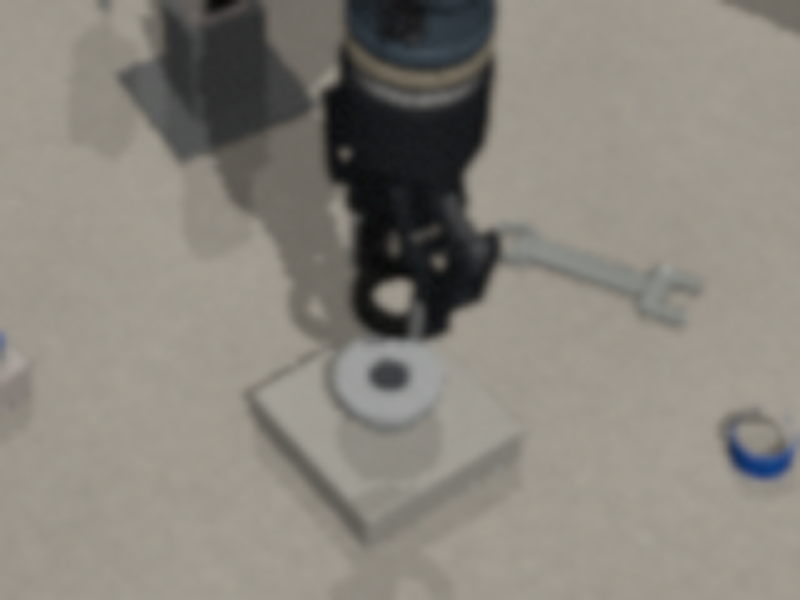

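The ring is held level. Its left edge is at crop (355,300), its lower edge at (405,335), and the flange centre at about (387,379). Working out the offset in the scene frame.

```bash
python3 - <<'E'
from h import *
im=cv2.imread('pics/s2.png'); g=cv2.GaussianBlur(im,(3,3),0).mean(2)
print(g[200:216,284:306:1].astype(int))
z=.129
print('ring', onz('scene',298.8,204.8,z)); print('flange',onz('scene',294.4,221.4,.06))
# predicted extents for ring centred on tcp
p=np.array([.5541,.0066,z])
th=np.linspace(0,6.28,200)
for zz,r in((z,.027),(z+.012,.027),(z,.015),(z+.012,.015)):
  q=np.array([proj('scene',(p[0]+r*np.cos(a),p[1]+r*np.sin(a),zz)) for a in th]); print(zz,r,q.min(0),q.max(0))
E
```

```text
[[106 104  98  82  56  33  21  18  17  17  20  23  26  27  26  24  24  25
   26  31  37  35]
 [106 104  96  79  53  31  22  22  26  35  45  54  62  61  52  40  30  26
   24  22  22  22]
 [105 102  92  71  45  27  23  31  48  69  86  98 106 105  89  64  40  28
   23  20  18  18]
 [105 100  87  64  40  25  28  48  78 106 123 132 136 133 115  82  49  29
   23  20  18  18]
 [105  99  85  61  37  25  34  63 100 128 141 146 147 142 122  88  52  31
   23  20  18  18]
 [105  99  84  59  36  25  35  66 104 132 144 148 148 142 121  88  56  36
   25  19  17  18]
 [105  99  85  60  36  25  31  55  89 118 134 142 144 137 117  89  65  46
   30  20  18  19]
 [104 100  88  65  40  25  25  39  62  88 109 123 128 122 105  87  74  57
   36  22  19  22]
 [105 102  93  73  47  28  22  26  38  55  73  87  94  91  84  80  77  63
   39  23  20  27]
 [105 103  98  82  59  36  23  21  25  32  41  50  55  58  63  73  77  64
   41  24  22  32]
 [105 104 102  93  76  54  35  25  22  23  25  28  31  37  52  70  76  63
   41  27  26  39]
 [105 105 104 100  91  75  56  40  30  25  23  23  25  32  51  71  75  61
   41  32  35  52]
 [105 105 106 105 102  94  82  67  54  44  39  36  36  42  59  76  78  65
   51  50  60  80]
 [105 106 108 112 115 112 105  96  87  79  75  74  73  74  84  94  93  85
   80  86  98 113]
 [107 109 115 124 131 130 125 121 117 116 118 119 117 116 120 123 120 116
  117 123 130 137]
 [113 117 128 139 146 146 143 140 140 141 143 145 144 144 145 146 144 143
  143 144 146 147]]
ring [0.54763759 0.00236306 0.129     ]
flange [ 0.55676649 -0.00150518  0.06      ]
0.129 0.027 [287.25700126 199.03998721] [307.80825955 214.7673534 ]
0.14100000000000001 0.027 [287.32429379 196.06226029] [308.02393776 211.82110696]
0.129 0.015 [291.82421181 202.46088408] [303.24108233 211.19716012]
0.14100000000000001 0.015 [291.92447576 199.48947557] [303.4237756  208.24322188]
```

Call:
send_rows([
  {"delta_pos":[0.3,-0.7,-2.0],"yaw":0.0},
  {"delta_pos":[0.0,0.0,-2.0],"yaw":0.0},
  {"delta_pos":[0.0,0.0,-1.2],"yaw":0.0},
  {"delta_pos":[0.0,0.0,0.0],"yaw":0.0},
])

```text
t: 5.8
tcp_pos: [0.5535, 0.0056, 0.0792]
tool_rot: [1.0, 0.004, 0.012, -0.003]
force: [0.3, 0.2, 0.4]
finger_gap: 0.612
```

```bash
cat >> h.py <<'E'
def avg(n=4):
    P=[]
    for _ in range(n): manip.snapshot('top'); P.append(manip.sense()['tcp_pos'])
    return np.mean(P,0)
E
python3 - <<'E'
from h import *
a=snap('scene','s3.png'); p=avg(); print(p, manip.sense()['tool_rot'])
g=cv2.GaussianBlur(a,(3,3),0).mean(2)
out=cv2.resize(a[190:250,255:335],(800,600),interpolation=2); cv2.imwrite('pics/c4.png',out)
z=p[2]-.0026
th=np.linspace(0,6.28,200)
for zz,r in((z,.027),(z,.015),(z+.012,.015),(.06,.03)):
  c=p if r<.03 else np.array([.558,-.001,.06])
  q=np.array([proj('scene',(c[0]+r*np.cos(t),c[1]+r*np.sin(t),zz)) for t in th]); print(zz,r,q.min(0).round(1),q.max(0).round(1))
E
```

```text
[0.55500165 0.00488329 0.08043451] [ 0.99989667  0.00382233  0.0136525  -0.00237539]
0.07783450864267093 0.027 [286.4 211. ] [306.3 226.6]
0.07783450864267093 0.015 [290.8 214.4] [301.9 223. ]
0.08983450864267092 0.015 [290.9 211.6] [302.  220.2]
0.06 0.03 [283.2 213.2] [305.  230.4]
```

View pics/c4.png

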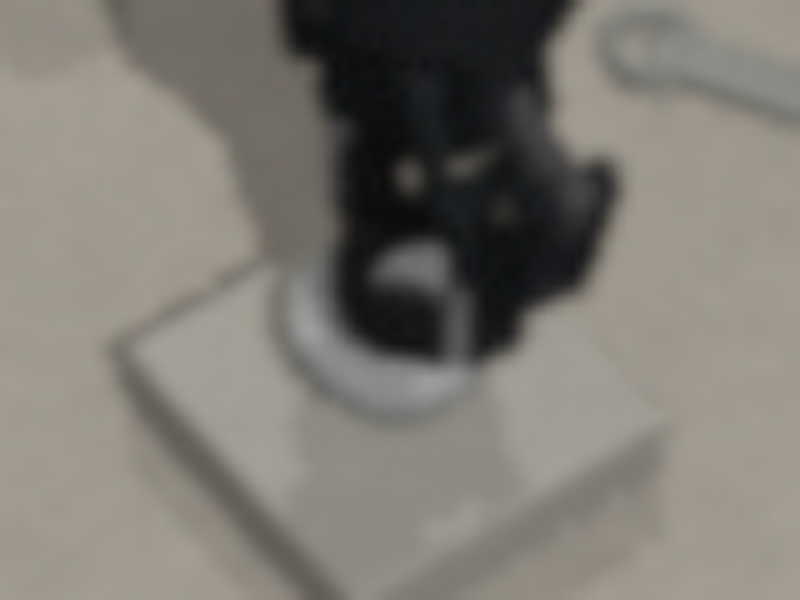

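```bash
python3 - <<'E'
from h import *
print(onz('scene',298.7,218.2,.0778),onz('scene',293.6,222.9,.06), onz('scene',294.4,221.8,.06))
g=cv2.GaussianBlur(cv2.imread('pics/s3.png'),(3,3),0).mean(2).astype(int)
print(g[222,278:306]); print(g[218:236,294],g[218:236,298])
E
```

```text
[0.54858956 0.00664473 0.0778    ] [0.56135443 0.00190058 0.06      ] [ 5.57483994e-01 -3.05648884e-04  6.00000000e-02]
[157 155 149 137 124 124 138 148 143 124  97  68  43  28  22  21  20  21
  22  25  37  58  74  68  47  30  25  31]
[ 62  40  27  22  20  22  36  70 110 132 138 135 128 120 121 129 135 137] [ 85  65  48  40  37  37  43  63 101 135 147 141 131 127 130 135 136 137]
```

Call:
send_rows([
  {"delta_pos":[0.4,-0.65,0.0],"yaw":0.0},
  {"delta_pos":[0.0,0.0,-0.6],"yaw":0.0},
  {"delta_pos":[0.0,0.0,-0.5],"yaw":0.0},
  {"delta_pos":[0.0,0.0,0.0],"yaw":0.0},
])

```text
t: 6.55
tcp_pos: [0.5604, -0.0029, 0.0698]
tool_rot: [1.0, 0.003, 0.015, -0.002]
force: [-0.8, -0.9, -0.5]
finger_gap: 0.609
```

```bash
python3 - <<'E'
from h import *
a=snap('scene','s4.png'); p=avg(); print(p, manip.sense()['tool_rot'])
cv2.imwrite('pics/c5.png',cv2.resize(a[200:245,265:325],(800,600),interpolation=2))
g=cv2.GaussianBlur(a,(3,3),0).mean(2).astype(int)
for r in (214,216,218,220,222): print(r,g[r,278:300])
for c in (290,292,294,296,298,300,302): print(c,g[216:238,c])
E
```

```text
[ 0.56069856 -0.00286587  0.07028091] [ 0.99987467  0.00362369  0.01528059 -0.00200237]
214 [125 112 106 104 103  99  86  62  38  23  19  19  21  26  30  31  31  29
  26  25  23  21]
216 [117 110 107 107 104  94  73  47  28  24  31  46  60  69  71  70  64  52
  37  27  22  19]
218 [130 129 123 115 107  93  68  41  27  33  54  75  82  76  64  56  50  45
  38  31  25  20]
220 [151 146 135 122 110  93  68  40  26  28  44  59  61  50  40  36  40  50
  58  54  38  24]
222 [156 154 148 135 118 103  85  61  38  25  23  24  26  25  25  27  37  57
  71  67  46  28]
290 [ 60  75  82  78  61  40  26  21  23  39  73 109 125 123 118 121 129 135
 137 138 138 138]
292 [ 71  74  64  51  40  31  25  21  20  29  57  95 122 129 124 119 123 131
 136 137 137 137]
294 [ 64  62  50  42  40  39  37  36  37  44  64  96 122 131 127 120 121 129
 136 137 137 137]
296 [ 37  37  38  46  58  67  71  74  75  78  86 104 124 133 129 122 124 131
 136 136 136 136]
298 [ 22  23  25  30  38  43  46  48  50  55  71  99 122 130 128 126 130 135
 137 137 136 136]
300 [ 17  18  19  19  19  20  22  24  30  46  77 108 125 128 129 132 135 137
 137 136 136 136]
302 [ 17  17  18  19  22  30  43  55  68  86 106 122 128 131 134 136 137 137
 137 137 136 136]
```

View pics/c5.png

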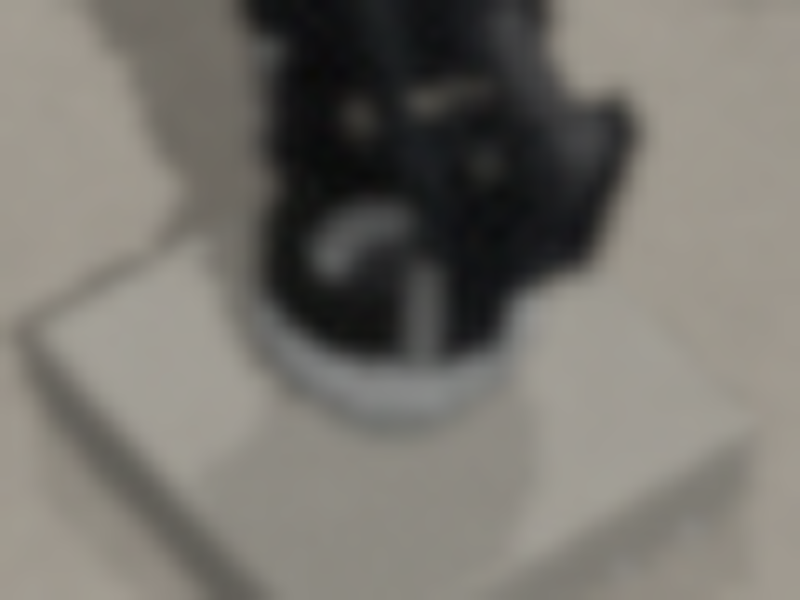

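Call:
send_rows([
  {"delta_pos":[-0.1,0.25,0.0],"yaw":0.0},
  {"delta_pos":[0.0,0.0,-0.3],"yaw":0.0},
  {"delta_pos":[0.0,0.0,-0.3],"yaw":0.0},
  {"delta_pos":[0.0,0.0,0.0],"yaw":0.0},
])

```text
t: 7.3
tcp_pos: [0.5597, 0.0, 0.0642]
tool_rot: [1.0, 0.004, 0.015, -0.002]
force: [0.3, 0.2, -0.7]
finger_gap: 0.614
```

Call:
send_rows([
  {"delta_pos":[0.0,0.0,-0.2],"yaw":0.0},
  {"delta_pos":[0.0,0.0,0.0],"yaw":0.0},
])

```text
t: 7.55
tcp_pos: [0.5599, -0.0, 0.0626]
tool_rot: [1.0, 0.004, 0.016, -0.002]
force: [-1.1, -0.2, -0.4]
finger_gap: 0.613
```

Call:
send_rows([
  {"delta_pos":[0.0,0.0,0.0],"yaw":0.0},
  {"delta_pos":[0.0,0.0,0.0],"yaw":0.0},
  {"delta_pos":[0.0,0.0,0.0],"yaw":0.0},
  {"delta_pos":[0.0,0.0,2.0],"yaw":0.0},
  {"delta_pos":[0.0,0.0,4.0],"yaw":0.0},
  {"delta_pos":[-2.0,6.0,2.0],"yaw":0.0},
  {"delta_pos":[-2.0,6.0,0.0],"yaw":0.0},
  {"delta_pos":[-2.0,6.0,0.0],"yaw":0.0},
  {"delta_pos":[-2.0,6.0,0.0],"yaw":0.0},
  {"delta_pos":[-2.0,6.0,0.0],"yaw":0.0},
], grip=-1)

```text
t: 8.8
tcp_pos: [0.4645, 0.2942, 0.144]
tool_rot: [1.0, -0.002, 0.019, -0.003]
force: [0.5, 0.2, -0.3]
finger_gap: 1.003
```

```bash
cat > ring.py <<'E'
from h import *
def hullc(n,im,box,z,f):
    x0,y0,x1,y1=box; b=cv2.GaussianBlur(im,(3,3),0).astype(int); k=f(b)
    q=np.zeros(k.shape,np.uint8); q[y0:y1,x0:x1]=k[y0:y1,x0:x1]
    h=cv2.convexHull(max(cv2.findContours(q,0,2)[0],key=cv2.contourArea))[:,0]
    P=np.array([onz(n,*p,z)[:2] for p in h]).astype(np.float32)*1000
    M=cv2.moments(P.reshape(-1,1,2)); r=cv2.minAreaRect(P)
    return np.round([M['m10']/M['m00'],M['m01']/M['m00'],*r[1]],1)
E
python3 - <<'E'
from ring import *
a=snap('scene','s5.png'); b=snap('top','t5.png'); print(avg(), manip.sense()['tool_rot'])
for th in(50,65):
  print('top',hullc('top',b,(255,210,292,246),.072,lambda i:i.mean(2)<th),'scene',hullc('scene',a,(278,200,314,238),.072,lambda i:i.mean(2)<th))
out=np.hstack([cv2.resize(a[190:250,265:325],(400,400),interpolation=2),cv2.resize(b[197:257,242:302],(400,400),interpolation=2)]); cv2.imwrite('pics/c6.png',out)
E
```

```text
[0.46451777 0.2931285  0.14375097] [ 0.99981339 -0.00224495  0.01905759 -0.00222511]
top [555.6   0.6  47.1  47. ] scene [562.1   3.9  48.6  43.6]
top [5.555e+02 2.000e-01 4.990e+01 4.800e+01] scene [562.3   3.   52.1  46.5]
```

View pics/c6.png

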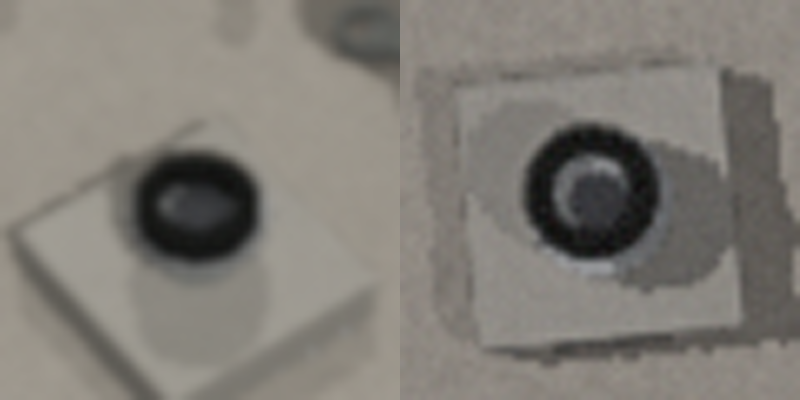

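Scene crop (200,205): the ring lies flat on the flange. Top crop: the ring hole (591,190) and the bore (598,200) put it about 3 mm too far in +x and +y (4.3 mm in all). That's inside the 6 mm limit but tight, so I'll re-grip and shift it.

Call:
send_rows([
  {"delta_pos":[1.6,-5.0,0.0],"yaw":0.0},
  {"delta_pos":[1.6,-5.0,0.0],"yaw":0.0},
  {"delta_pos":[1.6,-5.0,0.0],"yaw":0.0},
  {"delta_pos":[1.6,-5.0,0.0],"yaw":0.0},
  {"delta_pos":[1.6,-4.5,0.0],"yaw":0.0},
  {"delta_pos":[1.2,-4.0,0.0],"yaw":0.0},
  {"delta_pos":[0.0,0.0,0.0],"yaw":0.0},
])

```text
t: 9.98
tcp_pos: [0.5624, -0.0175, 0.144]
tool_rot: [1.0, -0.013, 0.021, -0.001]
force: [0.4, 0.1, 0.1]
finger_gap: 1.001
```

Call:
send_rows([
  {"delta_pos":[-0.2,1.7,-2.0],"yaw":0.026},
  {"delta_pos":[0.0,0.0,-2.0],"yaw":0.0},
  {"delta_pos":[0.0,0.0,-1.5],"yaw":0.0},
  {"delta_pos":[0.0,0.0,0.0],"yaw":0.0},
])

```text
t: 10.48
tcp_pos: [0.5587, -0.0046, 0.0876]
tool_rot: [1.0, -0.005, 0.021, -0.002]
force: [0.6, -0.1, -0.3]
finger_gap: 1.0
```

Call:
send_rows([
  {"delta_pos":[0.1,0.45,-0.8],"yaw":0.01},
  {"delta_pos":[0.0,0.0,-0.9],"yaw":0.0},
  {"delta_pos":[0.0,0.0,-0.6],"yaw":0.0},
  {"delta_pos":[0.0,0.0,0.0],"yaw":0.0},
])

```text
t: 10.98
tcp_pos: [0.5605, 0.0002, 0.0642]
tool_rot: [1.0, 0.001, 0.022, -0.002]
force: [-0.4, -1.0, 0.6]
finger_gap: 0.999
```

Grip the ring, lift slightly, then shift by about (-3.5,-3) mm.

Call:
send_rows([
  {"delta_pos":[0.0,0.0,-0.1],"yaw":0.0},
  {"delta_pos":[0.0,0.0,0.0],"yaw":0.0},
  {"delta_pos":[0.0,0.0,0.0],"yaw":0.0},
  {"delta_pos":[0.0,0.0,0.0],"yaw":0.0},
  {"delta_pos":[0.0,0.0,0.3],"yaw":0.0},
  {"delta_pos":[-0.35,-0.3,0.0],"yaw":0.0},
  {"delta_pos":[0.0,0.0,0.0],"yaw":0.0},
  {"delta_pos":[0.0,0.0,0.0],"yaw":0.0},
], grip=1)

```text
t: 11.98
tcp_pos: [0.5573, -0.0033, 0.0673]
tool_rot: [1.0, 0.001, 0.022, -0.002]
force: [0.3, 0.3, -0.9]
finger_gap: 0.61
```

```bash
python3 -c "
from h import *
print(avg(), manip.sense()['tool_rot'])"
```

```text
[ 0.55725089 -0.00318378  0.06728937] [ 9.99746437e-01  8.48252554e-04  2.24479768e-02 -1.55907809e-03]
```

Call:
send_rows([
  {"delta_pos":[0.0,0.0,-0.35],"yaw":0.0},
  {"delta_pos":[0.0,0.0,0.0],"yaw":0.0},
])

```text
t: 12.42
tcp_pos: [0.5576, -0.0032, 0.064]
tool_rot: [1.0, 0.001, 0.023, -0.001]
force: [0.0, 0.1, 1.7]
finger_gap: 0.608
```

Call:
send_rows([
  {"delta_pos":[0.0,0.0,0.0],"yaw":0.0},
  {"delta_pos":[0.0,0.0,0.0],"yaw":0.0},
  {"delta_pos":[0.0,0.0,0.0],"yaw":0.0},
  {"delta_pos":[0.0,0.0,2.0],"yaw":0.0},
  {"delta_pos":[0.0,0.0,4.0],"yaw":0.0},
  {"delta_pos":[-2.2,6.0,0.0],"yaw":0.0},
  {"delta_pos":[-2.2,6.0,0.0],"yaw":0.0},
  {"delta_pos":[-2.2,6.0,0.0],"yaw":0.0},
  {"delta_pos":[-2.2,5.5,0.0],"yaw":0.0},
  {"delta_pos":[-1.5,4.0,0.0],"yaw":0.0},
], grip=-1)

```text
t: 13.68
tcp_pos: [0.4568, 0.2716, 0.1254]
tool_rot: [1.0, -0.004, 0.026, -0.002]
force: [0.3, 0.8, 0.1]
finger_gap: 1.003
```

```bash
python3 - <<'E'
from ring import *
a=snap('scene','s6.png'); b=snap('top','t6.png'); print(avg(), manip.sense()['tool_rot'])
for th in(50,65):
  print('top',hullc('top',b,(255,210,292,246),.072,lambda i:i.mean(2)<th),'scene',hullc('scene',a,(278,200,314,238),.072,lambda i:i.mean(2)<th))
E
```

```text
[0.4580016  0.26978456 0.12540105] [ 0.99964301 -0.00506602  0.02617905 -0.00168531]
top [552.   -2.6  47.9  47.1] scene [5.587e+02 1.000e-01 4.520e+01 4.390e+01]
top [552.3  -3.   50.4  48.7] scene [558.1   0.6  52.3  46.5]
```

Call:
send_rows([
  {"delta_pos":[-1.0,2.2,-1.5],"yaw":0.0},
  {"delta_pos":[-0.8,2.0,-2.0],"yaw":0.01},
  {"delta_pos":[-0.2,0.3,-2.0],"yaw":0.0},
  {"delta_pos":[0.0,0.0,0.0],"yaw":0.0},
])

```text
t: 14.48
tcp_pos: [0.4433, 0.309, 0.0695]
tool_rot: [1.0, -0.006, 0.028, -0.002]
force: [-0.2, 0.1, 0.7]
finger_gap: 1.002
```

```bash
python3 -c "
from h import *
print(avg(), manip.sense()['tool_rot'])"
```

```text
[0.44450957 0.30963266 0.07105104] [ 0.99953673 -0.005682    0.029764   -0.00285233]
```

Call:
send_rows([
  {"delta_pos":[-0.8,1.4,-1.5],"yaw":0.01},
  {"delta_pos":[0.0,0.1,-1.8],"yaw":0.0},
  {"delta_pos":[0.0,0.0,-1.5],"yaw":0.0},
  {"delta_pos":[0.0,0.0,-0.8],"yaw":0.0},
  {"delta_pos":[0.0,0.0,0.0],"yaw":0.0},
])

```text
t: 15.3
tcp_pos: [0.4364, 0.3272, 0.0138]
tool_rot: [1.0, -0.0, 0.031, -0.004]
force: [0.4, 0.5, 0.3]
finger_gap: 1.0
```

Call:
send_rows([
  {"delta_pos":[-0.1,-0.2,-0.6],"yaw":0.0},
  {"delta_pos":[0.0,0.0,-0.5],"yaw":0.0},
  {"delta_pos":[0.0,0.0,0.0],"yaw":0.0},
])

```text
t: 15.68
tcp_pos: [0.4359, 0.3252, 0.0027]
tool_rot: [0.999, -0.001, 0.032, -0.004]
force: [0.3, -0.1, 0.8]
finger_gap: 1.004
```

Call:
send_rows([
  {"delta_pos":[0.0,0.0,0.0],"yaw":0.0},
  {"delta_pos":[0.0,0.0,0.0],"yaw":0.0},
  {"delta_pos":[0.0,0.0,0.0],"yaw":0.0},
  {"delta_pos":[0.0,0.0,0.0],"yaw":0.0},
], grip=1, force=50)

```text
t: 16.18
tcp_pos: [0.4362, 0.3252, 0.0038]
tool_rot: [0.999, -0.001, 0.032, -0.004]
force: [-0.4, -0.4, -1.3]
finger_gap: 0.598
```

Call:
send_rows([
  {"delta_pos":[0.0,0.0,1.0],"yaw":0.0},
  {"delta_pos":[0.0,0.0,4.0],"yaw":0.0},
  {"delta_pos":[0.0,0.0,5.0],"yaw":0.0},
  {"delta_pos":[0.0,0.0,3.0],"yaw":0.0},
  {"delta_pos":[1.6,-4.5,0.0],"yaw":0.0},
  {"delta_pos":[1.8,-5.0,0.0],"yaw":0.0},
  {"delta_pos":[1.8,-5.0,0.0],"yaw":0.0},
  {"delta_pos":[1.8,-5.0,0.0],"yaw":0.0},
  {"delta_pos":[1.8,-4.0,0.0],"yaw":0.0},
  {"delta_pos":[0.6,-2.0,0.0],"yaw":0.0},
])

```text
t: 17.42
tcp_pos: [0.5318, 0.0643, 0.1423]
tool_rot: [0.999, 0.002, 0.036, -0.005]
force: [-0.0, 0.2, -1.6]
finger_gap: 0.599
```

```bash
python3 -c "
from h import *
print(avg(), manip.sense()['tool_rot'])"
```

```text
[0.53124207 0.0648399  0.14213777] [ 0.99938606  0.00302782  0.03449346 -0.00534108]
```

Call:
send_rows([
  {"delta_pos":[1.2,-3.0,-1.0],"yaw":-0.01},
  {"delta_pos":[0.8,-2.0,-1.0],"yaw":0.0},
  {"delta_pos":[0.2,-0.8,-1.0],"yaw":0.0},
  {"delta_pos":[0.0,0.0,0.0],"yaw":0.0},
  {"delta_pos":[0.0,0.0,0.0],"yaw":0.0},
])

```text
t: 18.25
tcp_pos: [0.5489, 0.0145, 0.1113]
tool_rot: [0.999, 0.002, 0.033, -0.007]
force: [-0.2, -0.3, -1.1]
finger_gap: 0.598
```

```bash
python3 -c "
from h import *
print(avg(), manip.sense()['tool_rot'])"
```

```text
[0.54906408 0.01423624 0.11148303] [ 0.99942742  0.00180199  0.03319501 -0.00629871]
```

Call:
send_rows([
  {"delta_pos":[0.6,-1.2,-0.8],"yaw":0.0},
  {"delta_pos":[0.3,-0.6,-0.8],"yaw":0.0},
  {"delta_pos":[0.0,0.0,-0.7],"yaw":0.0},
  {"delta_pos":[0.0,0.0,0.0],"yaw":0.0},
  {"delta_pos":[0.0,0.0,0.0],"yaw":0.0},
])

```text
t: 19.08
tcp_pos: [0.5591, -0.0056, 0.0867]
tool_rot: [0.999, 0.002, 0.033, -0.006]
force: [0.0, 0.2, -1.7]
finger_gap: 0.599
```

```bash
python3 -c "
from h import *
print(avg(), manip.sense()['tool_rot'])"
```

```text
[ 0.55915776 -0.0054961   0.08698818] [ 0.9994164   0.00172426  0.03354811 -0.00619696]
```

Call:
send_rows([
  {"delta_pos":[-0.15,0.38,0.0],"yaw":0.0},
  {"delta_pos":[0.0,0.0,-0.4],"yaw":0.0},
  {"delta_pos":[0.0,0.0,-0.4],"yaw":0.0},
  {"delta_pos":[0.0,0.0,0.0],"yaw":0.0},
  {"delta_pos":[0.0,0.0,0.0],"yaw":0.0},
])

```text
t: 19.9
tcp_pos: [0.5577, -0.0011, 0.0789]
tool_rot: [0.999, 0.002, 0.034, -0.006]
force: [1.5, 0.5, -1.1]
finger_gap: 0.598
```

```bash
python3 -c "
from h import *
print(avg(), manip.sense())"
```

```text
[ 0.55774336 -0.00106307  0.07900759] {'t': 20.1, 'q': array([-0.21677956,  0.64384895,  1.77597097,  0.04365677,  0.658665  ,
        1.31630714]), 'qd': array([-1.18400072e-03, -1.02926610e-03, -5.36275162e-04,  9.03267014e-04,
       -1.37046805e-03, -8.33452505e-05]), 'tau': array([ 5.32924721e-03, -4.22081387e+01, -1.01930577e+01,  6.94379630e-02,
       -2.40311539e-01,  8.85877944e-05]), 'tcp_pos': array([ 0.55778468, -0.00107107,  0.07907048]), 'tool_rot': array([ 0.99940381,  0.00201214,  0.03391395, -0.00614955]), 'force': array([ 1.35749653,  0.41840753, -2.31523964]), 'ft_torque': array([-0.04127585,  0.06538245,  0.01445405]), 'finger_gap': 0.5970487155581524}
```

Call:
send_rows([
  {"delta_pos":[0.0,-0.05,-0.25],"yaw":0.0},
  {"delta_pos":[0.0,0.0,-0.1],"yaw":0.0},
  {"delta_pos":[0.0,0.0,0.0],"yaw":0.0},
])

```text
t: 20.48
tcp_pos: [0.5579, -0.0017, 0.0758]
tool_rot: [0.999, 0.002, 0.034, -0.006]
force: [-0.6, 1.2, -0.6]
finger_gap: 0.598
```

Call:
send_rows([
  {"delta_pos":[0.0,0.0,0.0],"yaw":0.0},
  {"delta_pos":[0.0,0.0,0.0],"yaw":0.0},
  {"delta_pos":[0.0,0.0,0.0],"yaw":0.0},
  {"delta_pos":[0.0,0.0,2.0],"yaw":0.0},
  {"delta_pos":[0.0,0.0,5.0],"yaw":0.0},
  {"delta_pos":[-0.5,-3.0,4.0],"yaw":0.0},
  {"delta_pos":[-1.0,-5.0,3.0],"yaw":0.0},
  {"delta_pos":[-1.0,-5.0,0.0],"yaw":0.0},
  {"delta_pos":[-1.0,-5.0,0.0],"yaw":0.0},
  {"delta_pos":[-0.5,-2.5,0.0],"yaw":0.0},
], grip=-1)

```text
t: 21.72
tcp_pos: [0.5175, -0.2111, 0.2218]
tool_rot: [0.999, 0.005, 0.036, -0.004]
force: [-0.4, 0.8, -0.4]
finger_gap: 1.001
```

```bash
python3 - <<'E'
from ring import *
a=snap('scene','s7.png'); b=snap('top','t7.png'); print(avg(), manip.sense()['tool_rot'])
for th in(-5,-2):
  f=lambda i:(i[...,0]-i[...,2]>th)&(i.mean(2)>75)
  for n,im,box in(('top',b,(255,208,292,246)),('scene',a,(278,198,314,238))):
    try: print(n,hullc(n,im,box,.084,f))
    except Exception as e: print(n,e)
A=cv2.resize(a[180:240,265:325],(400,400),interpolation=2);B=cv2.resize(b[197:257,242:302],(400,400),interpolation=2)
C=cv2.resize(b[210:285,345:445],(400,200)); D=cv2.resize(a[80:180,215:315],(400,200))
D=cv2.resize(a[85:185,165:365],(400,200))
cv2.imwrite('pics/c7.png',np.vstack([np.hstack([A,B]),np.hstack([D,C])]))
E
```

```text
[ 0.51756791 -0.20814822  0.2211571 ] [ 0.99933432  0.00645539  0.03552256 -0.00523318]
top [550.9  -3.9  58.9  57.7]
scene [565.6  11.1  72.1  53.8]
top [551.1  -3.4  54.3  54.2]
scene [577.2  26.3  24.4  48.5]
```

View pics/c7.png

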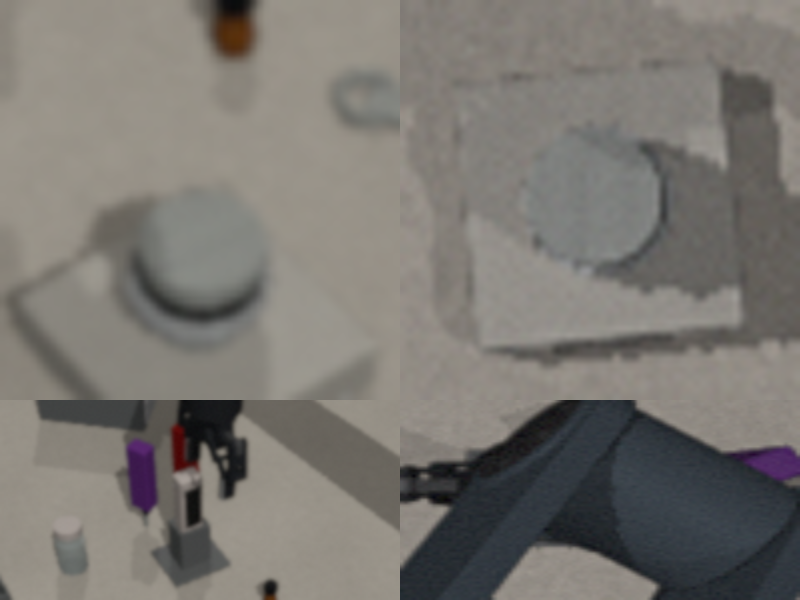

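The blank sits concentric on the ring (top view: ring about (552,-3), blank (551,-3.5)). Next is the white detector. I'll partly close the fingers because the purple and red ones stand close by.

Call:
send_rows([
  {"delta_pos":[-0.2,-2.5,0.0],"yaw":-0.01},
  {"delta_pos":[-0.3,-2.5,0.0],"yaw":0.0},
  {"delta_pos":[-0.2,-1.5,0.0],"yaw":0.0},
  {"delta_pos":[-0.1,-0.6,0.0],"yaw":0.0},
  {"delta_pos":[0.0,0.0,0.0],"yaw":0.0},
  {"delta_pos":[0.0,0.0,0.0],"yaw":0.0},
], grip=-0.2, force=30)

```text
t: 22.78
tcp_pos: [0.5104, -0.272, 0.2205]
tool_rot: [0.999, 0.006, 0.034, -0.007]
force: [0.2, -0.1, 0.0]
finger_gap: 0.6
```

```bash
python3 - <<'E'
from h import *
a=snap('scene','s8.png'); p=avg();print(p, manip.sense()['tool_rot'],manip.sense()['finger_gap'])
b=cv2.imread('pics/top0.png'); g=b.mean(2).astype(int)
print('foot',[onz('top',u,v,.006)[:2].round(4) for u,v in((361.5,227.5),(396.2,265.5))],'top',onz('top',395,245.3,.175)[:2])
for q in ((p[0],p[1],p[2]),(p[0],p[1]-.025,p[2]+.01),(p[0],p[1]+.025,p[2]+.01)): print(proj('scene',q).round(1))
cv2.imwrite('pics/c8.png',cv2.resize(a[70:180,200:320],(800,600),interpolation=2))
E
```

```text
[ 0.5104389  -0.27231728  0.22057205] [ 0.99935844  0.00599788  0.03461263 -0.00697894] 0.5984911749207564
foot [array([ 0.5563, -0.2513]), array([ 0.4529, -0.345 ])] top [ 0.50398591 -0.29445149]
[260.8 114.7]
[256.6 107. ]
[265.  116.9]
```

View pics/c8.png

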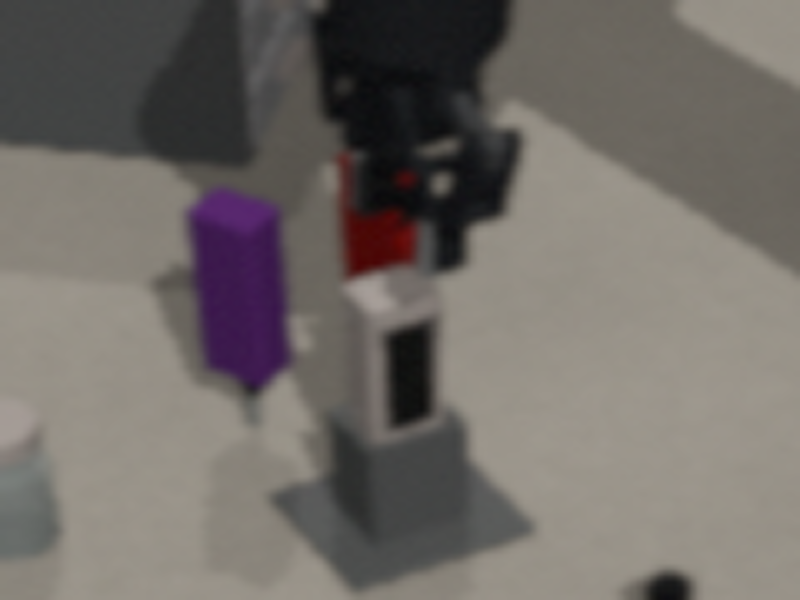

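The crop shows the white detector top at about (393,290), with the fingers above it and slightly toward +y. I'll go 22 mm in -y and descend in steps.

Call:
send_rows([
  {"delta_pos":[-0.1,-1.8,0.0],"yaw":-0.01},
  {"delta_pos":[0.0,-0.4,0.0],"yaw":0.0},
  {"delta_pos":[0.0,0.0,0.0],"yaw":0.0},
  {"delta_pos":[0.0,0.0,0.0],"yaw":0.0},
])

```text
t: 23.52
tcp_pos: [0.5094, -0.2967, 0.2206]
tool_rot: [0.999, 0.0, 0.035, -0.007]
force: [0.7, 0.1, 0.6]
finger_gap: 0.604
```

Call:
send_rows([
  {"delta_pos":[0.0,0.15,-2.0],"yaw":0.0},
  {"delta_pos":[0.0,0.0,-2.5],"yaw":0.0},
  {"delta_pos":[0.0,0.0,-2.5],"yaw":0.0},
  {"delta_pos":[0.0,0.0,-1.5],"yaw":0.0},
  {"delta_pos":[0.0,0.0,0.0],"yaw":0.0},
  {"delta_pos":[0.0,0.0,0.0],"yaw":0.0},
])

```text
t: 24.28
tcp_pos: [0.5105, -0.2952, 0.1351]
tool_rot: [0.999, 0.001, 0.036, -0.005]
force: [0.2, -0.2, 0.1]
finger_gap: 0.599
```

Call:
send_rows([
  {"delta_pos":[-0.15,0.0,-1.0],"yaw":0.0},
  {"delta_pos":[0.0,0.0,-0.3],"yaw":0.0},
  {"delta_pos":[0.0,0.0,0.0],"yaw":0.0},
])

```text
t: 24.65
tcp_pos: [0.5098, -0.296, 0.123]
tool_rot: [0.999, 0.001, 0.038, -0.004]
force: [-0.3, -0.3, -0.0]
finger_gap: 0.598
```

Call:
send_rows([
  {"delta_pos":[0.0,0.0,0.0],"yaw":0.0},
  {"delta_pos":[0.0,0.0,0.0],"yaw":0.0},
  {"delta_pos":[0.0,0.0,0.0],"yaw":0.0},
  {"delta_pos":[0.0,0.0,0.0],"yaw":0.0},
], grip=1, force=40)

```text
t: 25.15
tcp_pos: [0.5099, -0.2962, 0.1233]
tool_rot: [0.999, 0.001, 0.038, -0.004]
force: [-0.1, -0.3, -0.3]
finger_gap: 0.323
```

Call:
send_rows([
  {"delta_pos":[0.0,0.0,1.0],"yaw":0.0},
  {"delta_pos":[0.0,0.0,2.0],"yaw":0.0},
  {"delta_pos":[0.0,0.0,2.0],"yaw":0.0},
  {"delta_pos":[0.0,0.0,2.0],"yaw":0.0},
  {"delta_pos":[0.0,0.0,1.0],"yaw":0.0},
  {"delta_pos":[0.0,0.0,0.0],"yaw":0.0},
  {"delta_pos":[0.0,0.0,0.0],"yaw":0.0},
])

```text
t: 26.02
tcp_pos: [0.5079, -0.2944, 0.2054]
tool_rot: [0.999, 0.001, 0.036, -0.006]
force: [0.2, 0.5, -3.1]
finger_gap: 0.322
```

The gripper holds the detector (gap 0.322, about 27 mm) and it is fully drawn out. To tilt it I'll put the nose tip back about 14 mm inside the rim and grip lightly. Then I'll swing the hand along an arc toward -x, so the detector pivots between the pads against the sleeve wall.

Call:
send_rows([
  {"delta_pos":[0.0,0.0,-1.2],"yaw":0.0},
  {"delta_pos":[0.0,0.0,-0.9],"yaw":0.0},
  {"delta_pos":[0.0,0.0,0.0],"yaw":0.0},
  {"delta_pos":[0.0,0.0,0.0],"yaw":0.0},
])

```text
t: 26.52
tcp_pos: [0.5065, -0.2932, 0.18]
tool_rot: [0.999, 0.001, 0.034, -0.008]
force: [0.4, -1.1, -2.4]
finger_gap: 0.328
```

Call:
send_rows([
  {"delta_pos":[-1.0,-0.1,0.0],"yaw":0.0},
  {"delta_pos":[-1.2,0.0,-0.1],"yaw":0.0},
  {"delta_pos":[-1.2,0.0,-0.1],"yaw":0.0},
  {"delta_pos":[-1.0,0.0,-0.2],"yaw":0.0},
  {"delta_pos":[0.0,0.0,0.0],"yaw":0.0},
], force=25)

```text
t: 27.15
tcp_pos: [0.4626, -0.2955, 0.1779]
tool_rot: [0.999, -0.001, 0.038, -0.006]
force: [1.5, 0.7, -2.7]
finger_gap: 0.324
```

Call:
send_rows([
  {"delta_pos":[-1.0,0.0,-0.4],"yaw":0.0},
  {"delta_pos":[-1.0,0.0,-0.4],"yaw":0.0},
  {"delta_pos":[-0.8,0.0,-0.4],"yaw":0.0},
  {"delta_pos":[0.0,0.0,0.0],"yaw":0.0},
])

```text
t: 27.65
tcp_pos: [0.4336, -0.2964, 0.1661]
tool_rot: [0.999, -0.001, 0.039, -0.005]
force: [2.1, -0.1, -2.7]
finger_gap: 0.322
```

Call:
send_rows([
  {"delta_pos":[-0.8,0.0,-0.6],"yaw":0.0},
  {"delta_pos":[-0.9,0.0,-0.7],"yaw":0.0},
  {"delta_pos":[-0.8,0.0,-0.7],"yaw":0.0},
  {"delta_pos":[-0.3,0.0,-0.3],"yaw":0.0},
  {"delta_pos":[0.0,0.0,0.0],"yaw":0.0},
])

```text
t: 28.28
tcp_pos: [0.4037, -0.2971, 0.1417]
tool_rot: [0.999, -0.001, 0.039, -0.004]
force: [2.9, 0.0, 0.8]
finger_gap: 0.322
```

```bash
python3 - <<'E'
from h import *
a=snap('scene','s9.png'); p=avg();print(p, manip.sense()['tool_rot'],manip.sense()['force'])
cv2.imwrite('pics/c9.png',cv2.resize(a[80:180,210:343],(800,600),interpolation=2))
E
```

```text
[ 0.40391918 -0.29710684  0.14199906] [ 9.99216753e-01  2.12751656e-05  3.93713348e-02 -3.97223257e-03] [ 0.62841868 -1.51756786  0.17604519]
```

View pics/c9.png

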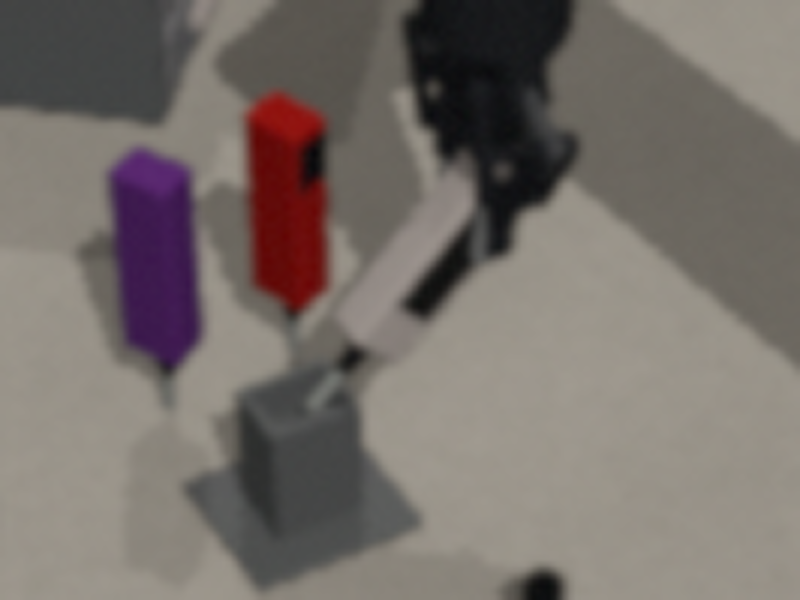

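The detector leans about 45° in the hand, with its nose tip at crop (312,405) still in the sleeve. I'll grip firmly and lift clear.

Call:
send_rows([
  {"delta_pos":[0.0,0.0,0.0],"yaw":0.0},
  {"delta_pos":[0.0,0.0,0.0],"yaw":0.0},
  {"delta_pos":[-0.4,0.0,0.6],"yaw":0.0},
  {"delta_pos":[-0.4,0.0,1.2],"yaw":0.0},
  {"delta_pos":[0.0,0.0,2.0],"yaw":0.0},
  {"delta_pos":[0.0,0.0,2.5],"yaw":0.0},
  {"delta_pos":[0.0,0.0,1.5],"yaw":0.0},
  {"delta_pos":[0.0,0.0,0.0],"yaw":0.0},
  {"delta_pos":[0.0,0.0,0.0],"yaw":0.0},
], grip=1, force=100)

```text
t: 29.65
tcp_pos: [0.3879, -0.2916, 0.2222]
tool_rot: [0.999, 0.002, 0.032, -0.009]
force: [1.4, -0.9, -1.9]
finger_gap: 0.315
```

```bash
cat > det.py <<'E'
from h import *
# handle/nose lie in vertical plane through grasp; direction (dx,dy)=tail heading; cast image line onto that plane
def onplane(n,u,v,p,nrm):
    o,d=ray(n,u,v); return o+d*((np.array(p)-o)@nrm)/(d@nrm)
E
python3 - <<'E'
from det import *
a=snap('scene','s10.png'); b=snap('top','t10.png'); p=avg(); s=manip.sense(); print(p,s['tool_rot'],s['force'],s['finger_gap'])
G=p+[0,0,.02]; print('grasp px',proj('scene',G))
for th in (40,45,50):
    t=np.radians(th); u=np.array([np.sin(t),0,-np.cos(t)])
    print(th,'base px',proj('scene',G+.088*u).round(1),'tip px',proj('scene',G+.133*u).round(1))
g=cv2.GaussianBlur(a,(3,3),0).mean(2); u0,v0=proj('scene',G).astype(int); print(u0,v0)
x0,y0=u0-45,v0-10
cv2.imwrite('pics/c10.png',cv2.resize(a[y0:y0+75,x0:x0+100],(800,600),interpolation=2)); print(x0,y0)
m=((g>135)).astype(np.uint8); q=np.zeros_like(m); q[v0-5:v0+50,u0-40:u0+15]=m[v0-5:v0+50,u0-40:u0+15]
n,l,st,c=cv2.connectedComponentsWithStats(q); 
for i in range(1,n):
    if st[i][4]>20:
        ys,xs=np.where(l==i); f=cv2.fitLine(np.c_[xs,ys].astype(np.float32),2,0,.01,.01).ravel()
        A=onplane('scene',f[2],f[3],G,np.array([0,1,0])); B=onplane('scene',f[2]+8*f[0],f[3]+8*f[1],G,np.array([0,1,0])); d=B-A
        print(st[i],c[i].round(1),'lean',np.degrees(np.arctan2(d[0],-d[2])))
E
```

```text
[ 0.38844637 -0.29190614  0.22190922] [ 0.99943342  0.00158235  0.03238239 -0.00903939] [ 0.75836817  0.29643947 -1.74285757] 0.3204658176247728
grasp px [294.42784684  91.92740379]
40 base px [277.5 116.3] tip px [269.2 128.3]
45 base px [275.9 115.5] tip px [266.6 127.3]
50 base px [274.3 114.6] tip px [264.2 125.9]
294 91
249 81
[273  86  20  29 189] [281.2  98.6] lean -161.01776272793086
[ 261  100   48   41 1132] [291.7 125.4] lean -116.68776595971504
```

Call:
send_rows([
  {"delta_pos":[0.2,1.5,0.0],"yaw":0.0},
  {"delta_pos":[0.3,3.0,0.0],"yaw":0.0},
  {"delta_pos":[0.3,3.5,0.0],"yaw":0.0},
  {"delta_pos":[0.3,3.5,0.0],"yaw":0.0},
  {"delta_pos":[0.3,3.5,0.0],"yaw":0.0},
  {"delta_pos":[0.3,3.5,0.0],"yaw":0.0},
  {"delta_pos":[0.3,3.5,0.0],"yaw":0.0},
  {"delta_pos":[0.0,2.0,0.0],"yaw":0.0},
  {"delta_pos":[0.0,1.0,0.0],"yaw":0.0},
  {"delta_pos":[0.0,0.0,0.0],"yaw":0.0},
])

```text
t: 31.2
tcp_pos: [0.4046, -0.0263, 0.2205]
tool_rot: [0.999, 0.002, 0.03, -0.012]
force: [-0.0, -0.6, -1.7]
finger_gap: 0.32
```

Call:
send_rows([
  {"delta_pos":[0.6,1.0,-1.0],"yaw":0.0},
  {"delta_pos":[0.6,0.8,-1.0],"yaw":0.0},
  {"delta_pos":[0.1,0.2,-1.0],"yaw":0.0},
  {"delta_pos":[0.0,0.0,0.0],"yaw":0.0},
  {"delta_pos":[0.0,0.0,0.0],"yaw":0.0},
])

```text
t: 31.82
tcp_pos: [0.4191, -0.0067, 0.1875]
tool_rot: [0.999, 0.001, 0.03, -0.012]
force: [-0.4, -0.9, -2.0]
finger_gap: 0.312
```

```bash
python3 - <<'E'
from det import *
a=snap('scene','s11.png'); b=snap('top','t11.png'); p=avg(); s=manip.sense(); print(p,s['tool_rot'],s['force'],s['finger_gap'])
G=p+[0,0,.02]
for n in('scene','top'):
  print(n,'G',proj(n,G).round(1),[(th,proj(n,G+.088*np.array([np.sin(np.radians(th)),0,-np.cos(np.radians(th))])).round(1),proj(n,G+.133*np.array([np.sin(np.radians(th)),0,-np.cos(np.radians(th))])).round(1)) for th in(35,45,55)], 'flangec',proj(n,(.556,-.0025,.06)).round(1))
u,v=proj('scene',G+[.05,0,-.05]).astype(int); x0,y0=u-50,v-45; print('scene crop',x0,y0)
A=cv2.resize(a[y0:y0+90,x0:x0+90],(600,600),interpolation=2)
u,v=proj('top',G+[.07,0,-.07]).astype(int); x1,y1=u-15,v-45; print('top crop',x1,y1)
B=cv2.resize(b[y1:y1+90,x1:x1+30],(200,600),interpolation=2)
cv2.imwrite('pics/c11.png',np.hstack([A,B]))
E
```

```text
[ 0.41918693 -0.0067001   0.18799341] [ 9.99473072e-01  7.97582984e-04  3.01335636e-02 -1.20378878e-02] [ 0.14676217  0.99277786 -2.3838101 ] 0.31548888168327327
scene G [340.  164.4] [(35, array([321.9, 190. ]), array([313.1, 202.5])), (45, array([318.5, 189.1]), array([307.8, 201.4])), (55, array([315.6, 187.5]), array([303.3, 199.1]))] flangec [294.5 221. ]
top G [272.4 281.7] [(35, array([272.7, 258.8]), array([272.9, 248.3])), (45, array([272.8, 253.9]), array([272.9, 241.1])), (55, array([272.8, 249.8]), array([272.9, 234.8]))] flangec [271.5 225.5]
scene crop 272 139
top crop 257 205
```

View pics/c11.png

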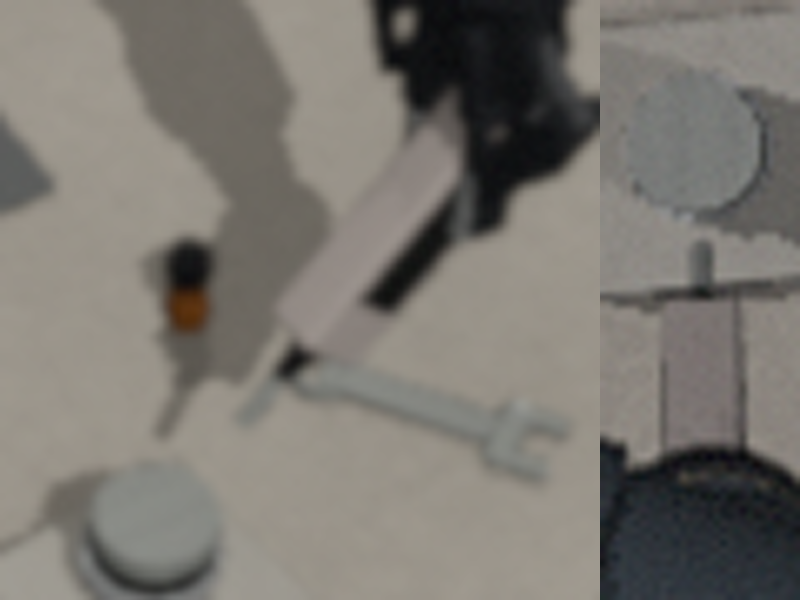

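The tip in the scene view is at px (308.5,202), against (307.8,201.4) predicted for a 45° lean. In the top view it is at (272.3,241), against (272.9,241.1). So the lean is about 45° and the tip is at TCP + (94, 0, -74) mm. Now the final descent, at about 39 mm radius.

Call:
send_rows([
  {"delta_pos":[0.1,0.35,-0.8],"yaw":0.0},
  {"delta_pos":[0.1,0.0,-1.2],"yaw":0.0},
  {"delta_pos":[0.0,0.0,-1.2],"yaw":0.0},
  {"delta_pos":[0.0,0.0,-0.7],"yaw":0.0},
  {"delta_pos":[0.0,0.0,0.0],"yaw":0.0},
  {"delta_pos":[0.0,0.0,0.0],"yaw":0.0},
])

```text
t: 32.88
tcp_pos: [0.4219, -0.0026, 0.1474]
tool_rot: [0.999, 0.001, 0.031, -0.012]
force: [-0.4, -0.4, -3.3]
finger_gap: 0.316
```

```bash
python3 -c "
from h import *
print(avg(), manip.sense())"
```

```text
[ 0.42189724 -0.00264483  0.14758793] {'t': 33.075, 'q': array([-0.30266255,  0.39208987,  2.05443078,  0.06864052,  0.64353073,
        1.21284806]), 'qd': array([ 0.0003514 , -0.00120729,  0.00045971,  0.00125233,  0.00035555,
        0.00070719]), 'tau': array([ 4.40578762e-03, -3.02592623e+01, -9.76285547e+00,  1.20612541e-01,
       -2.56203571e-01, -9.92876376e-04]), 'tcp_pos': array([ 0.421908  , -0.00266598,  0.14763778]), 'tool_rot': array([ 9.99441371e-01,  7.13609088e-04,  3.12653535e-02, -1.17861919e-02]), 'force': array([ 0.08100902,  0.0431921 , -1.5237617 ]), 'ft_torque': array([-0.05568083,  0.08671982,  0.01520166]), 'finger_gap': 0.31510852280794394}
```

Call:
send_rows([
  {"delta_pos":[0.0,0.0,-0.45],"yaw":0.0},
  {"delta_pos":[0.0,0.0,0.0],"yaw":0.0},
  {"delta_pos":[0.0,0.0,0.0],"yaw":0.0},
  {"delta_pos":[0.0,0.0,0.0],"yaw":0.0},
])

```text
t: 33.58
tcp_pos: [0.4221, -0.0028, 0.1432]
tool_rot: [0.999, 0.001, 0.032, -0.012]
force: [-0.8, 0.7, -2.4]
finger_gap: 0.315
```

```bash
python3 - <<'E'
from ring import *
a=snap('scene','s12.png'); b=snap('top','t12.png'); p=avg(); s=manip.sense(); print(p,s['tool_rot'],s['force'],s['qd'].round(4))
f=lambda i:(i[...,0]-i[...,2]>-2)&(i.mean(2)>75)
print('blank top',hullc('top',b,(255,208,292,237),.084,f))
t=p+[.094,0,-.074]; print('tip pred top',proj('top',t).round(1),'scene',proj('scene',t).round(1),t)
g=b.mean(2).astype(int); print(g[232:256,269:277])
# change vs prior scene picture near tip, projected at tip
h=cv2.GaussianBlur(a,(3,3),0).astype(int); o=cv2.imread('pics/s11.png'); o=cv2.GaussianBlur(o,(3,3),0).astype(int)
d=np.abs(h-o).sum(2); u,v=proj('scene',t).astype(int); print(u,v); print(d[v-8:v+8,u-10:u+10])
E
```

```text
[ 0.422191   -0.00277368  0.14322322] [ 9.99425882e-01  6.52295089e-04  3.18168264e-02 -1.16262608e-02] [ 0.09170489 -0.33845217 -3.34196927] [ 0.0006 -0.0017  0.001   0.0004  0.      0.0004]
blank top [551.4  -3.4  49.1  54.2]
tip pred top [271.4 240.5] scene [306.9 213.3] [ 0.516191   -0.00277368  0.06922322]
[[120 122 121 123 120 124 122 121]
 [117 119 122 124 121 125 118 124]
 [118 123 121 123 127 124 122 120]
 [119 121 120 125 125 124 102  80]
 [109 108 110  97  92  92  75  81]
 [136 134  97  90  92  83  85  81]
 [139 128 110 108 101  94  89  90]
 [141 134 134 129 129 130 100  95]
 [126 110 106 133 139 136 125 129]
 [113  96  81 118 135 138 138 136]
 [114  98  77 112 138 138 135 136]
 [112  97  77 114 136 137 134 133]
 [110  99  79 115 135 136 133 138]
 [110 100  78 113 139 137 140 138]
 [113  84  68 115 138 139 142 140]
 [ 81  41  40  78 121 107 100  95]
 [ 64  52  48  54  74  65  62  67]
 [105 108 106 104 104 103  91  82]
 [119 117 119 118 116 114  99  83]
 [119 115 120 114 119 115 100  98]
 [120 116 112 116 114 114 100 106]
 [115 117 115 115 115 116 102 102]
 [118 117 115 117
[... 722 characters left out ...]
  12   0
    3   4]
 [  4   4   3   4   4   2   3   3   0  11  33  54  63  54  36  17   3   2
    4   4]
 [  3   4   4   2   3   4   4   5   2   8  24  42  48  35  16   4   0   2
    4   4]
 [  3   3   1   3   2   3   4   4   4   2  12  24  26  17   4   1   3   4
    3   3]
 [  3   2   3   2   3   3   4   4   5   2   2   6   8   3   1   3   3   4
    3   3]
 [  3   4   3   3   3   4   5   4   3   3   2   1   0   1   3   4   4   3
    3   3]
 [  5   5   3   3   3   6   6   4   3   3   3   3   3   3   6   4   4   3
    3   5]
 [  4   5   5   3   4   3   6   3   3   4   3   3   3   3   4   3   2   3
    4   4]
 [  4   4   4   4   4   3   3   3   4   4   3   4   2   3   6   3   3   4
    4   4]]
```

```bash
python3 -c "
from station import manip
print(manip.sign_off(), manip.sense()['t'])"
```

```text
the job is handed in; nothing more can be done
the job is handed in; nothing more can be done
```

The job is handed in. The port is closed, and the arm is holding the leak detector at about 45° with its nose at the edge of the seal ring. No verdict came back, so this rests on my own last checks, at about 34 s of the 64 s allowed.

- **Seal ring:** my first placement was about 4 mm off centre, so I gripped it again and moved it. It then measured about 0.5 mm from the flange centre in the top view. The scene camera put it about 1.5 mm off.
- **Large blank:** it lies flat on the ring, about 1 mm off its centre in the top view, and hadn't moved when I checked at the end. My check of the blank in the scene camera gave no usable number, so its position rests on the top view and one close crop.
- **Detector:** I drew it fully out, then tilted it by lightly gripping it and pivoting its nose against the inside of the holder's sleeve. After that I gripped it at 100 N.
    - **Nose tip:** it is about 39 mm from the flange axis and 6–9 mm above the flange top, within about 1–2 pixels of the predicted spot in both cameras.
    - **Lean:** I judged the 45° from the tip and handle matching a 45° prediction. An automatic angle fit gave nonsense and I discarded it.
    - **Contact:** the arm was still, and the force reading showed only the detector's weight, so no contact.
- **Camera disagreement:** the two cameras differ by about 5 mm in x and 2 mm in y everywhere. I relied on positions measured relative to each other within one camera.
- **Tool lean:** the tool itself drifted to about 0.06 rad off vertical during the run. That didn't affect the result.
- **Other objects:** nothing else was touched as far as I could see; I didn't re-measure them at the end.

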